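# Stack bearing, spacer and retainer on a slotted tensioner spindle

### The job

Build up the idler spindle on the slotted plate: slide the steel bearing on first, fully home on the spindle's shoulder, then the brass spacer on top of it, and last push the red retainer down past the spring plungers until it sits flat on the spacer and they hold it there. The spindle is clamped somewhere along its slot, so feel or look for it; press gently, never with more than 60 N on the spindle, and leave the oiler, the screwdriver and the stop block where they are.

Things in the scene. Friction and masses are not known exactly. Their poses are not given: they have to be found in the camera images.
- seat_mid (a point): Point over the slotted plate's centre, 34 mm above the table, level with the shoulder the stack rests on; x across the slot, y along it, z up. The spindle's upright axis crosses this y axis ANYWHERE from 20 mm on the -y side to 20 mm on the +y side: not measured, different at each start (in x it is on the point). So clamped, it does not yield.
- nose_mid (a point): Point 56 mm straight above seat_mid, same axes: the level of the spindle's top, 90 mm above the table, NOT its place along y. Spindle: 36 mm square foot, shoulder 30 mm in diameter up to 34 mm above the table, steel shaft 20 mm in diameter straight on to 84 mm, then a conical nose that narrows to 16 mm at 90 mm.
- plunger_mid (a point): Point 45.5 mm above seat_mid, same axes: the level (79.5 mm above the table) of two brass spring plungers, ball tips of 3.5 mm radius that stick out 2.5 mm from the shaft on its -x and +x sides. Every ring must be pushed past them with roughly 5 to 20 N and rubs on them until its top is past; they spring out again above the finished stack.
- jig: Slotted aluminium plate, fixed to the table, 80 x 120 x 10 mm, with low dark rails to 15 mm above the table beside the slot, and the spindle it carries; origin at the centre of the plate's underside, axes as for seat_mid. A fixed toggle clamp with a red handle, 146 mm high, stands behind it to the left. The 60 N limit is on the contact force on plate and spindle.
- bearing_mid (a point): Centre, half-way up, of the ball bearing: steel ring with black seal, 46 mm outside diameter, 22 mm bore, 12 mm high, about 100 g, lying flat on the table. z is its axis. Home when 6 mm above seat_mid's level.
- spacer_mid (a point): Centre, half-way up, of the plain brass spacer: 40 mm outside diameter, 22 mm bore, 16 mm high, about 80 g, lying flat. z is its axis. Home when 20 mm above seat_mid's level (on the bearing).
- retainer_mid (a point): Centre, half-way up, of the red retainer ring with two dark grooves round it: 44 mm outside diameter, 22 mm bore, 14 mm high, about 60 g, lying flat, either side may go up. z is its axis. Home when 35 mm above seat_mid's level (on the spacer).
- oil_bottle: Bystander: small cream oiler with a red spout, 34 mm wide, 95 mm high, standing; origin at the centre of its foot.
- screwdriver: Bystander: screwdriver with an orange handle, 190 mm long along its y axis, 27 mm thick, lying; origin under its middle.
- stop_block: Bystander: aluminium stop block 36 x 60 x 22 mm; origin at the centre of its underside.
Not all that is in view belongs to the job. Of the things that look like the part that bears retainer_mid, take the one that is farthest to the robot's right at the start.

How it is judged:
By the outcome, as a careful person would: the job done as asked, in the order asked, and still so for the second after the job is handed in, with the robot touching nothing.
It also fails if it takes over 72 s, if anything falls off the work surface, if the arm or the gripper's body presses on something with over 40 N, if the wrist force passes 120 N, or if a joint passes its speed limit or range.

### The arm

A 6-joint arm with a two-finger parallel gripper is mounted at the origin on a cart in front of the work surface, level with it; the furniture and walls round the work are solid. World frame = base frame: x ahead of the robot, y to its left, z up, the work surface at z = 0. Lengths are in mm, angles in rad, forces in N, time in s.
With the tool pointing down it reaches from about 350 to 975 mm from the base axis. Payload 7.1 kg.
Tool frame: the origin (TCP) lies midway between the tips of the shut fingers; the grasp point (between the pads) lies 19 mm behind it (ctrl.grasp_offset is the distance from the TCP to the grasp point, in mm); z points along the fingers, y is the line along which they close (so a half turn about z gives the same grasp; the last joint's range is limited). The gripper opens to 88 mm and grips with 3 to 60 N. Pads are 20 mm wide; open, the fingers measure 115 mm over their backs; the gripper's body (75 mm by 178 mm) begins 61 mm behind the grasp point.
Start: joints at [-1.19, 0.423, 1.63, -0, 1.089, -0.019], TCP at [243.287, -575.688, 222.675] pointing down, gripper open.
Joint ranges: [-3, 3], [-0.9, 2.11], [0.09, 2.58], [-1.31, 4.45], [0.11, 2.69], [-2.54, 2.54]. Speed limits (rad/s): [2.39, 2.39, 3.01, 3.14, 3.14, 3.14].

### API

Orientations are given as a rotation vector (axis times angle).
In Python, from workcell import ctrl gives the robot as it stands. The module is installed in compiled form; this text tells all that it offers.
- The arm moves only by the tool servo_tool, never from a script. Its argument "rows" is a list of rows, each a list of 7 numbers: the turn, a rotation vector about the tool's x, y, z as a fraction of full scale, then the shift along the tool's x, y, z as a fraction of full scale, then the finger opening in mm, from 0 to 87.8. A call has 1 to 10 rows; each row is the pose to reach, as a shift and turn from the pose commanded when the call began, along the tool's axes at that moment; what a row does not reach only later rows make up. Full scale, the value 1, is 20 cm for a shift and 1.5 rad for a turn. A row lasts 1/8 s, in which the tool goes at most 62.5 mm and 10.7 degrees, less where a joint would pass 70% of its speed; a pose out of reach is approached as far as the arm can. A call with a number of a shift or a turn outside -1 to 1 is refused whole. A call with a gripper value outside its range is refused whole. The fingers move at their own pace and stop on an object; the grip force is fixed at half the most. Time passes only in rows, so rows that repeat a pose let the fingers close. It gives the time, the measured TCP pose, the force, the opening and the grip force at its end, in the units of the state.
- ctrl.get_obs(): the state, without advancing time (a new reading comes with each control period).
- ctrl.get_image(name): name is "side" or "top" or "wrist"; returns (picture, depth): 420x560x3 uint8, red, green, blue; 420x560 float32, mm along the optical axis (not along the pixel's ray), 0 where there is no reading.
- ctrl.camera_info(name): a dict with "intrinsics" (3x3 intrinsics, pixels), "k1" (the pictures are not rectified: a ray, as slopes to the right and down, at radius r is drawn at 1 + k1 r^2 times it, then the intrinsics apply), "R" (3x3) and "t" (3): a world point X has camera coordinates R X + t. Camera axes: x right, y down, z forward; pixel columns grow to the right and rows downward; lengths in mm; the calibration is good to about 2 mm. A picture is of the moment at which its call begins: read the wrist's pose just before it. camera_info takes no time and is no camera call; for the wrist camera it gives the pose at the moment of the call.
- ctrl.close_job(): hands the job in; it is judged then, once.
The state is a dict: "t": time; "qpos": joint angles; "qvel": joint speeds; "joint_torque": joint torques, N m; "ee_pos": TCP position; "orientation": TCP orientation; "ft_force": force on the tool from outside, world axes, zero at the start; "moment": the same for the moment, N m; "width": finger opening in mm; "grasp_force": force on a finger pad.
Only numpy, scipy, OpenCV 4.12 (cv2) and the standard library are available. Lean on these libraries where they do the work, as an engineer would, in place of code of your own. Each camera call takes 0.05 s, during which the arm holds its last target. There are 200 camera calls.

## Working session

There is one attempt and no reset: what is moved stays moved. The work goes in short steps, Python scripts to look and compute and a tool call to move; the robot and the scene stay as the last step left them, time stands still between calls to the robot, and variables do not carry over. Pictures are saved under pics/ and viewed, at most 10 in all, crops included, and the job is handed in when it is done.

Besides the shell and the picture viewer there is one more tool, called after "Emit:" as name(argument=value, ...) on one line, values as JSON. servo_tool: Moves the arm, as the interface text tells. Its arguments: {"type":"object","properties":{"rows":{"type":"array","items":{"type":"array","items":{"type":"number"}}}},"required":["rows"]}

```bash
mkdir -p pics
cat > h.py <<'E'
import numpy as np, cv2
from scipy.spatial.transform import Rotation as Ro
from workcell import ctrl
def cam(n):
    i=ctrl.camera_info(n); p,d=ctrl.get_image(n); return p,d,i
def pts(d,i):
    K=i["intrinsics"]; v,u=np.mgrid[0:d.shape[0],0:d.shape[1]].astype(float)
    xd=(u-K[0][2])/K[0][0]; yd=(v-K[1][2])/K[1][1]; x,y=xd.copy(),yd.copy()
    for _ in range(8):
        f=1+i["k1"]*(x*x+y*y); x,y=xd/f,yd/f
    P=np.stack([x*d,y*d,d],-1); W=(P-np.array(i["t"]))@np.array(i["R"])
    W[d<=0]=np.nan; return W
E
python3 - <<'E'
from h import *
o=ctrl.get_obs();print({k:np.round(v,3) for k,v in o.items()})
for n in("top","side"):
    p,d,i=cam(n); np.savez(n,p=p,d=d,W=pts(d,i)); cv2.imwrite(f"pics/{n}0.png",p[...,::-1])
    C=-np.array(i["R"]).T@i["t"];print(n,C,i["intrinsics"],i["R"])
E
```

```text
{'t': np.float64(0.0), 'qpos': array([-1.19 ,  0.424,  1.631,  0.   ,  1.089, -0.019]), 'qvel': array([ 0.001, -0.001, -0.001, -0.   ,  0.   , -0.   ]), 'joint_torque': array([-0.0000e+00, -5.4463e+01, -2.7367e+01,  6.4000e-02,  2.3000e-02,
       -0.0000e+00]), 'ee_pos': array([ 243.085, -575.178,  221.911]), 'orientation': array([-3.078, -0.623,  0.   ]), 'ft_force': array([ 0.218,  0.162, -0.447]), 'moment': array([ 0.009, -0.01 , -0.022]), 'grasp_force': np.float64(0.0), 'width': np.float64(87.673)}
top [ 324.20932147 -204.08505233 1010.84825094] [[503.62849953   0.         278.17607157]
 [  0.         503.62849953 205.86846606]
 [  0.           0.           1.        ]] [[-0.00912847 -0.99947092  0.03121767]
 [-0.99248383  0.00524586 -0.12226334]
 [ 0.12203489 -0.03209911 -0.99200662]]
side [414.97034765 520.20541845 776.78825591] [[503.88368412   0.         283.19635722]
 [  0.         503.88368412 211.57249755]
 [  0.           0.           1.        ]] [[-0.99901509 -0.04392963 -0.00624737]
 [-0.02558802  0.68539534 -0.72772143]
 [ 0.03625045 -0.72684484 -0.68584436]]
```

View pics/top0.png

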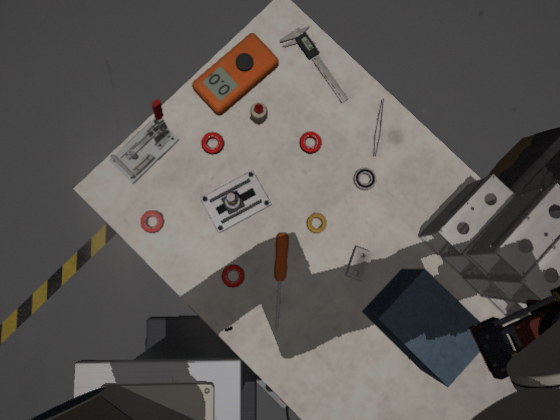

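View pics/side0.png

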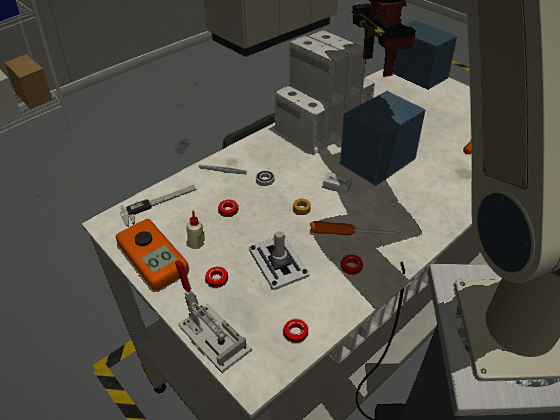

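The top view shows the bearing at (364,179), the spacer at (316,222), the spindle at about (232,200) and four red rings. The ring farthest to the robot's right is at (310,142). The side view agrees with this. Next I measure them.

Run:
```python
from h import *
T=np.load("top.npz");S=np.load("side.npz")
def circ(W,p,c,r,name):
    m=np.zeros(W.shape[:2],np.uint8);cv2.circle(m,c,r,1,-1);m=m>0
    Q=W[m&(np.nan_to_num(W[...,2])>5)]
    zt=np.percentile(Q[:,2],85); Qt=Q[Q[:,2]>zt-3][:,:2].astype(np.float32)
    (x,y),rad=cv2.minEnclosingCircle(Qt); print(name,np.round([x,y,rad,zt],1),len(Q), p[m&(np.nan_to_num(W[...,2])>5)].mean(0).round())
for n,c in dict(bearing=(364,179),spacer=(316,222),ret=(310,142),r2=(213,143),r3=(152,221),r4=(233,275)).items(): circ(T["W"],T["p"],c,16,n)
for n,c in dict(bearing=(265,178),spacer=(302,206),ret=(228,208),r2=(216,276)).items(): circ(S["W"],S["p"],c,15,n+" side")
W=T["W"]
for n,c in dict(oil=(258,112),scr=(281,255),blk=(357,263),cl=(157,105),bin=(400,320)).items():
    q=W[c[1]-12:c[1]+12,c[0]-12:c[0]+12].reshape(-1,3);q=q[q[:,2]>5];print(n,np.nanmean(q,0).round(),np.nanmax(q[:,2]).round())
# jig plate
for nm,(W,c,R) in dict(t=(T["W"],(236,201),42),s=(S["W"],(279,262),40)).items():
    w=W[c[1]-R:c[1]+R,c[0]-R:c[0]+R].reshape(-1,3)
    pl=w[(w[:,2]>6)&(w[:,2]<18)][:,:2].astype(np.float32); 
    med=np.median(pl,0); pl=pl[np.linalg.norm(pl-med,axis=1)<78]
    r=cv2.minAreaRect(pl);print(nm,r)
    for a,b in((84,95),(50,80)):
        s=w[(w[:,2]>a)&(w[:,2]<b)];s=s[np.linalg.norm(s[:,:2]-med,axis=1)<50];print(len(s),s.mean(0),s.min(0),s.max(0))
top=T["p"]; c=cv2.resize(top[120:245,190:390],(800,500),interpolation=cv2.INTER_CUBIC)
cv2.imwrite("pics/c1.png",c[...,::-1])
print(np.nanmax(np.where(W[...,0]>-999,W[...,2],0)[100:330,60:340]))
```

```text
bearing [ 503.  -412.4   22.8   14.3] 318 [84. 79. 78.]
spacer [ 413.7 -312.6   19.7   17.9] 237 [127. 100.  57.]
ret [ 578.2 -303.3   22.2   15.9] 304 [127.  45.  43.]
r2 [ 577.1 -104.3   21.9   15.8] 308 [123.  42.  40.]
r3 [419.3  12.7  21.9  15.7] 330 [128.  72.  68.]
r4 [ 310.5 -146.8   22.    16. ] 327 [68. 24. 22.]
bearing side [ 505.7 -410.7   24.1   14. ] 204 [78. 74. 71.]
spacer side [ 415.3 -311.3   20.6   17.3] 206 [104.  75.  20.]
ret side [ 578.4 -302.2   24.1   15.7] 238 [126.  20.  17.]
r2 side [ 579.1 -102.3   22.7   15.1] 318 [127.  19.  17.]
oil [ 627. -198.   53.] 95.0
scr [ 350. -241.   23.] 30.0
blk [ 332. -393.   22.] 28.0
cl [611. -18. 128.] 149.0
bin [ 236. -435.  148.] 152.0
t ((455.8304748535156, -153.10186767578125), (87.41935729980469, 119.88394165039062), 28.229106903076172)
83 [ 455.38930675 -146.54449921   89.71532331] [ 447.04463159 -156.07157695   84.28123377] [ 464.53339226 -137.51247804   94.19289725]
18 [ 449.8663162  -148.36859338   64.04321079] [ 446.21301105 -156.36185714   50.74737808] [ 467.19954606 -137.78333292   79.71994656]
s ((458.7486267089844, -150.05694580078125), (81.01455688476562, 123.58554077148438), 28.519580841064453)
76 [ 456.08213348 -143.15162357   88.97222833] [ 447.02700333 -154.5003841    84.17136326] [ 465.95575449 -134.66087696   92.53869508]
110 [ 455.77695842 -138.80701972   65.36611359] [ 446.96141531 -148.13560634   50.38661071] [ 466.60597813 -134.49178285   79.9943448 ]
147.69418052884765
```

View pics/c1.png

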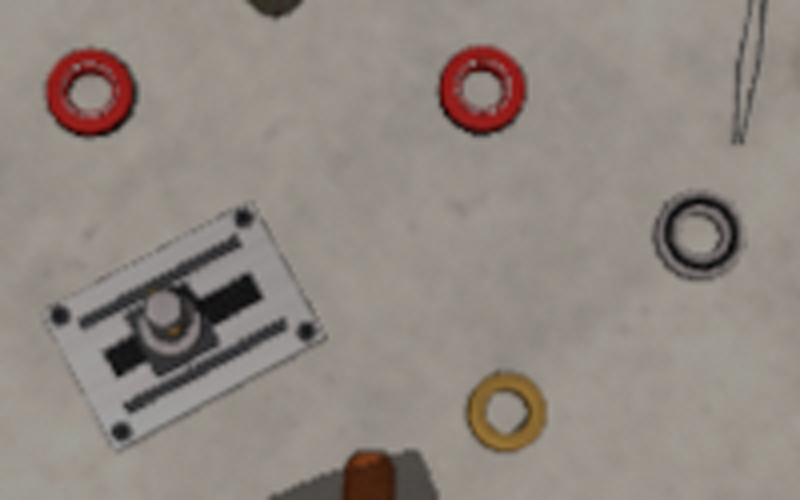

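The crop confirms the layout: the nose is at crop (167,305), the slot runs lower-left to upper-right, and the bearing is at (697,236). Next I check the boxes near the path and the wrist camera's geometry, then compute the first move.

```bash
cat >> h.py <<'E'
def d(x,y,z,o=None):
    o=o or ctrl.get_obs(); M=Ro.from_rotvec(o["orientation"]).as_matrix()
    v=M.T@(np.array([x,y,z])-o["ee_pos"]); print("tool delta mm",v.round(1),"frac",(v/200).round(4)); return v
E
python3 - <<'E'
from h import *
T=np.load("top.npz");S=np.load("side.npz")
for W in(T["W"],S["W"]):
    q=W.reshape(-1,3);q=q[(q[:,2]>60)&(q[:,1]<-330)&(q[:,0]>150)&(q[:,0]<800)]
    for x0 in range(150,800,80):
        s=q[(q[:,0]>=x0)&(q[:,0]<x0+80)&(q[:,1]>-800)]
        if len(s): print(x0,s[:,1].max().round(),s[:,2].max().round(),len(s))
i=ctrl.camera_info("wrist");o=ctrl.get_obs();M=Ro.from_rotvec(o["orientation"]).as_matrix()
print(M.round(3));C=-np.array(i["R"]).T@i["t"];print("cam in tool",M.T@(C-o["ee_pos"]));print((np.array(i["R"])@M).round(3),i["intrinsics"],i["k1"])
d(504,-411.5,222)
E
```

```text
150 -356.0 678.0 6451
230 -399.0 660.0 10310
310 -470.0 245.0 5110
390 -520.0 245.0 4003
470 -601.0 124.0 231
150 -406.0 398.0 2628
230 -395.0 400.0 4979
310 -466.0 244.0 3001
390 -515.0 244.0 2521
470 -598.0 124.0 201
[[ 0.921  0.389 -0.   ]
 [ 0.389 -0.921  0.001]
 [ 0.    -0.001 -1.   ]]
cam in tool [  80.2809131    -0.21953047 -162.24653284]
[[-0.     1.     0.001]
 [-0.956  0.    -0.292]
 [-0.292 -0.001  0.956]] [[291.01786999   0.         286.92737282]
 [  0.         291.01786999 206.66169719]
 [  0.           0.           1.        ]] -0.022520138389748236
tool delta mm [ 3.041e+02 -4.930e+01  1.000e-01] frac [ 1.5203e+00 -2.4650e-01  5.0000e-04]
```

Emit:
servo_tool(rows=[[0, 0, 0, 0, 0, -0.3, 80], [0, 0, 0, 0.3, -0.04, -0.35, 80], [0, 0, 0, 0.6, -0.09, -0.35, 80], [0, 0, 0, 0.9, -0.14, -0.35, 80], [0, 0, 0, 1, -0.16, -0.35, 80], [0, 0, 0, 1, -0.16, -0.35, 80]])

```text
t: 0.85
ee_pos: [415.6, -467.7, 292.3]
orientation: [-3.078, -0.627, 0.001]
ft_force: [-0.4, 0.1, -0.0]
width: 79.9
grasp_force: 0.0
```

Emit:
servo_tool(rows=[[0, 0, 0, 0.26, -0.04, 0.1, 80], [0, 0, 0, 0.5, -0.08, 0.4, 80], [0, 0, 0, 0.52, -0.086, 0.65, 80], [0, 0, 0, 0.52, -0.086, 0.75, 80], [0, 0, 0, 0.52, -0.086, 0.75, 80]])

```text
t: 1.48
ee_pos: [502.4, -412.9, 141.8]
orientation: [-3.078, -0.621, 0.003]
ft_force: [0.3, 0.1, 0.7]
width: 80.0
grasp_force: 0.0
```

Run:
```python
from h import *
p,D,i=cam("wrist");W=pts(D,i);np.savez("w1",p=p,d=D,W=W);cv2.imwrite("pics/w1.png",p[...,::-1])
z=np.nan_to_num(W[...,2]);m=(abs(W[...,0]-504)<45)&(abs(W[...,1]+411)<45)&(z>9)&(z<16)
q=W[m][:,:2].astype(np.float32);print(len(q),cv2.minEnclosingCircle(q),z[m].mean(),cv2.fitEllipse(q[cv2.convexHull(q,returnPoints=False)[:,0]]))
o=ctrl.get_obs();print(o["ee_pos"],o["t"],o["width"])
d(504,-411.5,2)
```

```text
1128 ((504.1152648925781, -410.2622375488281), 22.915395736694336) 12.320074474782695 ((504.1934814453125, -410.2629089355469), (44.947513580322266, 45.13861846923828), 71.93016052246094)
[ 503.47322264 -413.71705216  143.65654272] 1.525 80.26645603030163
tool delta mm [  1.3  -1.9 141.7] frac [ 0.0067 -0.0097  0.7083]
```

View pics/w1.png

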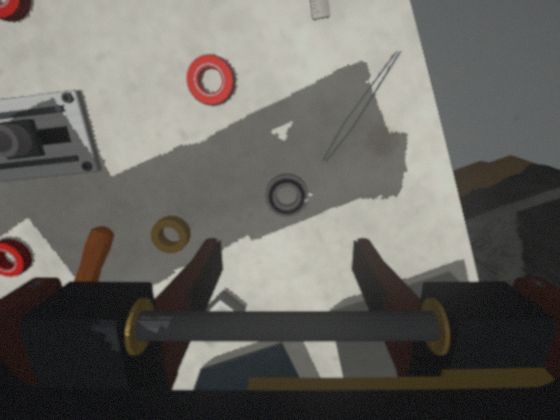

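The bearing is centred at about (288,195) in the wrist view, between and ahead of the fingers. I descend and grip it.

Emit:
servo_tool(rows=[[0, 0, 0, 0.009, -0.012, 0.3, 70], [0, 0, 0, 0.009, -0.012, 0.55, 70], [0, 0, 0, 0.009, -0.012, 0.66, 70], [0, 0, 0, 0.009, -0.012, 0.695, 70], [0, 0, 0, 0.009, -0.012, 0.695, 70], [0, 0, 0, 0.009, -0.012, 0.695, 30], [0, 0, 0, 0.009, -0.012, 0.695, 30], [0, 0, 0, 0.009, -0.012, 0.695, 30], [0, 0, 0, 0.009, -0.012, 0.695, 30], [0, 0, 0, 0.009, -0.012, 0.695, 30]])

```text
t: 2.78
ee_pos: [505.4, -409.5, 4.5]
orientation: [3.078, 0.624, 0.001]
ft_force: [-0.4, 0.7, 6.2]
width: 44.2
grasp_force: 30.0
```

Emit:
servo_tool(rows=[[0, 0, 0, 0, 0, -0.2, 30], [0, 0, 0, 0, 0, -0.5, 30], [0, 0, 0, 0.01, -0.25, -0.7, 30], [0, 0, 0, 0.02, -0.55, -0.75, 30], [0, 0, 0, 0.02, -0.85, -0.75, 30], [0, 0, 0, 0.02, -1, -0.75, 30]])

```text
t: 3.52
ee_pos: [428.6, -220.7, 153.6]
orientation: [-3.077, -0.625, 0.002]
ft_force: [0.5, -0.4, -1.4]
width: 44.4
grasp_force: 30.0
```

Emit:
servo_tool(rows=[[0, 0, 0, 0.0, -0.25, 0, 30], [0, 0, 0, 0.0, -0.31, 0.1, 30], [0, 0, 0, 0.0, -0.31, 0.1, 30], [0, 0, 0, 0.0, -0.31, 0.1, 30]])

```text
t: 4.03
ee_pos: [407.3, -166.8, 134.1]
orientation: [3.079, 0.624, 0.001]
ft_force: [0.4, 0.0, -1.2]
width: 44.4
grasp_force: 30.0
```

Run:
```python
from h import *
o=ctrl.get_obs();print(o["ee_pos"],o["t"],o["width"],o["ft_force"])
p,D,i=cam("wrist");W=pts(D,i);np.savez("w2",p=p,d=D,W=W);cv2.imwrite("pics/w2.png",cv2.resize(p[...,::-1],(784,588),interpolation=cv2.INTER_CUBIC))
M=Ro.from_rotvec(o["orientation"]).as_matrix();V=(W-o["ee_pos"])@M
for n,a,b in(("tip",85,95),("shaft",40,82)):
    m=(np.nan_to_num(W[...,2])>a)&(W[...,2]<b)&(np.hypot(W[...,0]-455,W[...,1]+146)<30)
    q=W[m];print(n,len(q),q.min(0),q.max(0),cv2.minEnclosingCircle(q[:,:2].astype(np.float32)) if len(q) else 0, "tool",V[m].mean(0))
    if len(q): v,u=np.nonzero(m);print(u.min(),u.max(),v.min(),v.max())
m=(abs(V[...,0])<40)&(abs(V[...,1])<24)&(V[...,2]<15)&(V[...,2]>-25)
q=V[m];print("held",len(q),q.min(0),q.max(0))
```

```text
[ 407.29466149 -166.83241893  134.06662432] 4.025 44.37798030510803 [ 0.42948246  0.0414068  -1.1966827 ]
tip 549 [ 446.99025565 -153.59970431   85.02258707] [ 465.94778883 -134.01059149   91.93043454] ((456.4332580566406, -143.8026885986328), 9.79737663269043) tool [54.76581239 -2.02670961 44.68592355]
272 298 142 169
shaft 66 [ 445.47197421 -152.13875625   40.08073476] [ 467.79986843 -134.06894475   81.94707841] ((456.6532287597656, -144.1334228515625), 12.269198417663574) tool [60.36284172 -1.36986293 64.78702876]
273 297 138 171
held 4249 [-24.72118515 -23.9855109  -24.93877492] [21.61996177 23.9630267   4.29213008]
```

View pics/w2.png

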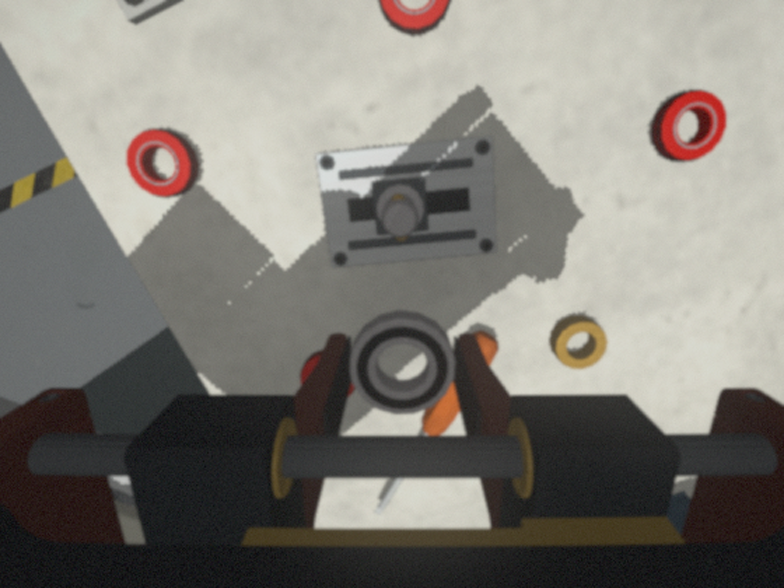

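The picture (enlarged 1.4x) shows the bearing held level at (402,361), slightly forward of the finger tips, and the spindle's nose at about (400,215). Next I compute the relative offset from ring to spindle.

```bash
cat >> h.py <<'E'
def ringfit(p,D,i,o,ring_r,h,zr):
    """held ring top-face centre in tool frame (bottom at V z), spindle tip centre in tool frame"""
    W=pts(D,i);M=Ro.from_rotvec(o["orientation"]).as_matrix();V=(W-o["ee_pos"])@M
    m=(abs(V[...,0])<45)&(abs(V[...,1])<24)&(V[...,2]<zr+8)&(V[...,2]>zr-8)
    z=V[m][:,2];hist,e=np.histogram(z,np.arange(zr-8,zr+8,.5));print(list(zip(e.round(1),hist)))
    return W,V
def circlefit(q,r=None):
    from scipy.optimize import least_squares
    c0=q.mean(0); f=lambda c:np.hypot(q[:,0]-c[0],q[:,1]-c[1])-(c[2] if r is None else r)
    x0=list(c0)+([15] if r is None else []); s=least_squares(f,x0,loss="soft_l1"); return s.x,np.sqrt(np.mean(s.fun**2))
E
python3 - <<'E'
from h import *
a=np.load("w2.npz");o=ctrl.get_obs();i=ctrl.camera_info("wrist");W,V=ringfit(a["p"],a["d"],i,o,23,12,-8)
m=(abs(V[...,0])<45)&(abs(V[...,1])<23.5)&(V[...,2]<-5)&(V[...,2]>-13)
m&=np.hypot(V[...,0],V[...,1])<45
v,u=np.nonzero(m);print(u.min(),u.max(),v.min(),v.max())
# section along column u=287 and row 258
for r in range(215,300,3): print(r,V[r,287].round(1),end=" ")
print()
for c in range(245,330,3): print(c,V[258,c].round(1),end=" ")
print()
t=(W[...,2]>87.5)&(np.hypot(W[...,0]-455,W[...,1]+146)<20)
q=V[t];print(len(q),cv2.minEnclosingCircle(q[:,:2].astype(np.float32)),q.mean(0),W[t].mean(0))
E
```

```text
[(np.float64(-16.0), np.int64(8)), (np.float64(-15.5), np.int64(10)), (np.float64(-15.0), np.int64(12)), (np.float64(-14.5), np.int64(11)), (np.float64(-14.0), np.int64(17)), (np.float64(-13.5), np.int64(11)), (np.float64(-13.0), np.int64(9)), (np.float64(-12.5), np.int64(7)), (np.float64(-12.0), np.int64(9)), (np.float64(-11.5), np.int64(16)), (np.float64(-11.0), np.int64(9)), (np.float64(-10.5), np.int64(4)), (np.float64(-10.0), np.int64(35)), (np.float64(-9.5), np.int64(151)), (np.float64(-9.0), np.int64(484)), (np.float64(-8.5), np.int64(816)), (np.float64(-8.0), np.int64(854)), (np.float64(-7.5), np.int64(540)), (np.float64(-7.0), np.int64(245)), (np.float64(-6.5), np.int64(104)), (np.float64(-6.0), np.int64(69)), (np.float64(-5.5), np.int64(64)), (np.float64(-5.0), np.int64(45)), (np.float64(-4.5), np.int64(43)), (np.float64(-4.0), np.int64(37)), (np.float64(-3.5), np.int64(31)), (np.float64(-3.0), np.int64(31)), (np.float64(-2.5), np.int64(53)), (np.float64(-2.0), np.int64(38)), (np.float64(-1.5), np.int64(32)), (np.float64(-1.0), np.int64(42))]
247 329 225 295
215 [-19.8  -0.
[... 786 characters left out ...]
0 [  1.8 -16.1  -8.3] 263 [  1.3 -14.4  -7.3] 266 [  1.9 -12.6  -8.4] 269 [ -2.8 -11.4   0.8] 272 [-71.  -17.3 134.7] 275 [-71.2 -13.9 135.1] 278 [-71.6 -10.5 135.8] 281 [-70.3  -7.1 133.2] 284 [-71.   -3.7 134.6] 287 [-70.5  -0.3 133.6] 290 [-70.8   3.  134.2] 293 [-70.7   6.4 134. ] 296 [-70.5   9.8 133.6] 299 [-70.4  13.1 133.5] 302 [-70.7  16.5 134. ] 305 [ 1.3 10.3 -7.3] 308 [ 1.  12.1 -6.6] 311 [ 1.5 13.8 -7.7] 314 [ 2.3 15.4 -9.1] 317 [ 1.7 17.3 -8.1] 320 [ 1.4 19.1 -7.5] 323 [ 1.4 20.9 -7.4] 326 [  4.5  21.8 -13.6] 329 [ 10.1  21.7 -24.5] 
474 ((54.32078552246094, -2.015606641769409), 8.918771743774414) [54.45965691 -1.99755766 44.18256161] [ 456.92537349 -144.06052231   90.04385081]
```

Emit:
servo_tool(rows=[[0, 0, 0, 0.2, -0.009, 0, 30], [0, 0, 0, 0.278, -0.009, 0.05, 30], [0, 0, 0, 0.278, -0.009, 0.15, 30], [0, 0, 0, 0.278, -0.009, 0.185, 30], [0, 0, 0, 0.278, -0.009, 0.19, 30], [0, 0, 0, 0.278, -0.009, 0.2, 30], [0, 0, 0, 0.278, -0.009, 0.21, 30], [0, 0, 0, 0.278, -0.009, 0.215, 30]])

```text
t: 5.08
ee_pos: [457.2, -143.0, 90.9]
orientation: [3.079, 0.624, 0.001]
ft_force: [0.6, -0.4, -0.5]
width: 44.5
grasp_force: 30.0
```

Emit:
servo_tool(rows=[[0, 0, 0, 0, 0, 0.01, 30], [0, 0, 0, 0, 0, 0.02, 30], [0, 0, 0, 0, 0, 0.025, 30], [0, 0, 0, 0, 0, 0.025, 30]])

```text
t: 5.58
ee_pos: [457.5, -143.1, 85.8]
orientation: [3.079, 0.624, 0.001]
ft_force: [1.4, -1.4, 0.4]
width: 44.3
grasp_force: 30.0
```

Emit:
servo_tool(rows=[[0, 0, 0, 0, 0.001, 0.01, 30], [0, 0, 0, 0, 0.001, 0.02, 30], [0, 0, 0, 0, 0.001, 0.03, 30], [0, 0, 0, 0, 0.001, 0.03, 30]])

```text
t: 6.08
ee_pos: [457.4, -143.2, 79.4]
orientation: [3.079, 0.624, 0.001]
ft_force: [3.0, -1.4, -4.3]
width: 44.2
grasp_force: 30.0
```

Emit:
servo_tool(rows=[[0, 0, 0, 0.0015, 0.002, 0.03, 30], [0, 0, 0, 0.0015, 0.002, 0.06, 30], [0, 0, 0, 0.0015, 0.002, 0.09, 30], [0, 0, 0, 0.0015, 0.002, 0.12, 30], [0, 0, 0, 0.0015, 0.002, 0.12, 30]])

```text
t: 6.7
ee_pos: [457.2, -143.2, 55.0]
orientation: [-3.078, -0.624, 0.002]
ft_force: [0.5, -0.7, -1.4]
width: 44.3
grasp_force: 30.0
```

Emit:
servo_tool(rows=[[0, 0, 0, 0, 0, 0.03, 30], [0, 0, 0, 0, 0, 0.06, 30], [0, 0, 0, 0, 0, 0.075, 30], [0, 0, 0, 0, 0, 0.08, 30], [0, 0, 0, 0, 0, 0.085, 30], [0, 0, 0, 0, 0, 0.085, 30]])

```text
t: 7.45
ee_pos: [457.7, -143.4, 38.7]
orientation: [3.079, 0.624, 0.0]
ft_force: [0.7, 0.8, -1.1]
width: 43.8
grasp_force: 30.0
```

Emit:
servo_tool(rows=[[0, 0, 0, 0, 0, 0.004, 30], [0, 0, 0, 0, 0, 0.008, 30], [0, 0, 0, 0, 0, 0.008, 30]])

```text
t: 7.82
ee_pos: [457.7, -143.4, 38.3]
orientation: [3.079, 0.624, 0.001]
ft_force: [-3.8, 1.8, 17.1]
width: 44.2
grasp_force: 30.0
```

Emit:
servo_tool(rows=[[0, 0, 0, 0, 0, 0.0, 60], [0, 0, 0, 0, 0, 0.0, 60], [0, 0, 0, 0, 0, 0, 60], [0, 0, 0, 0, 0, -0.1, 64], [0, 0, 0, 0, 0, -0.3, 70], [0, 0, 0, 0, 0, -0.5, 70], [0, 0, 0, 0, 0, -0.52, 70]])

```text
t: 8.7
ee_pos: [459.3, -143.9, 143.3]
orientation: [3.077, 0.623, 0.007]
ft_force: [-0.1, -0.4, -0.0]
width: 70.2
grasp_force: 0.0
```

Run:
```python
from h import *
o=ctrl.get_obs();print(o["ee_pos"],o["t"])
for f in("w1","w2"):
    W=np.load(f+".npz")["W"]
    for n,c,zl in(("spacer",(414.5,-312),(13,19.5)),("ret",(578.3,-302.8),(11,17.5))):
        m=(np.hypot(W[...,0]-c[0],W[...,1]-c[1])<40)&(W[...,2]>zl[0])&(W[...,2]<zl[1]);q=W[m][:,:2].astype(np.float32)
        if len(q)>50: print(f,n,len(q),cv2.minEnclosingCircle(q))
d(414.8,-311.8,5)
p,D,i=cam("wrist");W=pts(D,i);np.savez("w3",p=p,d=D,W=W)
m=(np.hypot(W[...,0]-456,W[...,1]+144)<32)&(W[...,2]>43)&(W[...,2]<49);print(m.sum(),W[m].mean(0),cv2.minEnclosingCircle(W[m][:,:2].astype(np.float32)))
cv2.imwrite("pics/w3.png",p[...,::-1])
```

```text
[ 459.28665953 -143.931173    143.34148045] 8.7
w1 spacer 738 ((414.5887756347656, -310.8310546875), 20.241661071777344)
w1 ret 1452 ((579.67578125, -301.973876953125), 22.687137603759766)
w2 spacer 753 ((413.9208679199219, -310.70361328125), 20.465002059936523)
w2 ret 1437 ((579.9747314453125, -300.79364013671875), 22.980005264282227)
tool delta mm [-106.8  136.9  138.4] frac [-0.5341  0.6843  0.692 ]
1084 [ 460.87573813 -140.95237667   46.2908949 ] ((455.93914794921875, -143.34239196777344), 22.77951431274414)
```

View pics/w3.png

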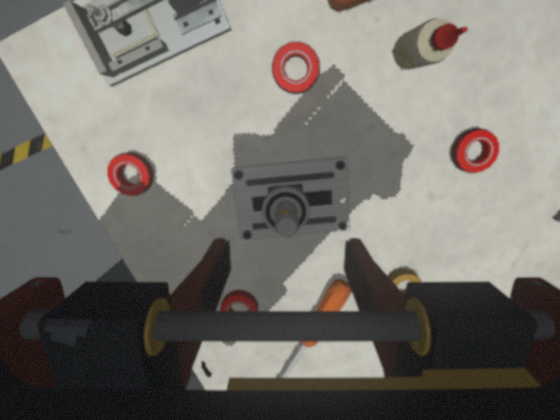

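The bearing is home: its top is at 46.3 mm. Next, the spacer.

Emit:
servo_tool(rows=[[0, 0, 0, 0, 0, 0, 60], [0, 0, 0, -0.2, 0.25, 0, 60], [0, 0, 0, -0.4, 0.5, 0, 58], [0, 0, 0, -0.53, 0.675, 0.1, 58], [0, 0, 0, -0.53, 0.675, 0.3, 58], [0, 0, 0, -0.53, 0.675, 0.45, 58], [0, 0, 0, -0.53, 0.675, 0.45, 58], [0, 0, 0, -0.53, 0.675, 0.45, 58]])

```text
t: 9.75
ee_pos: [412.5, -308.8, 50.9]
orientation: [-3.078, -0.624, 0.001]
ft_force: [0.9, -0.2, 0.2]
width: 57.7
grasp_force: 0.0
```

Run:
```python
from h import *
o=ctrl.get_obs();print(o["ee_pos"])
d(414.3,-310.9,5)
```

```text
[ 412.46551295 -308.77025648   50.93022972]
tool delta mm [ 0.9  2.7 45.9] frac [0.0044 0.0136 0.2296]
```

Emit:
servo_tool(rows=[[0, 0, 0, 0.0045, 0.0135, 0.12, 58], [0, 0, 0, 0.0045, 0.0135, 0.2, 58], [0, 0, 0, 0.0045, 0.0135, 0.225, 58], [0, 0, 0, 0.0045, 0.0135, 0.225, 58], [0, 0, 0, 0.0045, 0.0135, 0.225, 25], [0, 0, 0, 0.0045, 0.0135, 0.225, 25], [0, 0, 0, 0.0045, 0.0135, 0.225, 25], [0, 0, 0, 0.0045, 0.0135, 0.225, 25], [0, 0, 0, 0.0045, 0.0135, 0.225, 25]])

```text
t: 10.88
ee_pos: [414.7, -311.3, 6.5]
orientation: [3.079, 0.624, 0.001]
ft_force: [-1.3, 0.9, 6.0]
width: 39.1
grasp_force: 30.0
```

Run:
```python
from h import *
o=ctrl.get_obs();print(o["ee_pos"])
d(456.4-46,-143.8-19.5,135)
```

```text
[ 414.67431088 -311.30770174    6.52230713]
tool delta mm [  53.7 -137.9 -128.5] frac [ 0.2686 -0.6896 -0.6427]
```

Emit:
servo_tool(rows=[[0, 0, 0, 0, 0, -0.25, 25], [0, 0, 0, 0, 0, -0.5, 25], [0, 0, 0, 0.1, -0.25, -0.64, 25], [0, 0, 0, 0.2, -0.5, -0.64, 25], [0, 0, 0, 0.268, -0.69, -0.64, 25], [0, 0, 0, 0.268, -0.69, -0.64, 25], [0, 0, 0, 0.268, -0.69, -0.64, 25], [0, 0, 0, 0.268, -0.69, -0.64, 25]])

```text
t: 11.88
ee_pos: [410.4, -164.0, 134.0]
orientation: [3.079, 0.622, 0.0]
ft_force: [-0.9, 0.5, -1.0]
width: 39.3
grasp_force: 30.0
```

```bash
cat >> h.py <<'E'
def held(name,R,zt):
    o=ctrl.get_obs();print(o["ee_pos"],o["t"],o["ft_force"].round(1))
    p,D,i=cam("wrist");W=pts(D,i);np.savez(name,p=p,d=D,W=W)
    M=Ro.from_rotvec(o["orientation"]).as_matrix();V=(W-o["ee_pos"])@M
    # held ring: top-face pixels, extents near the centre column/row
    m=(abs(V[...,2]-zt)<2.5)&(np.hypot(V[...,0],V[...,1])<R+5)
    q=V[m&(abs(V[...,1])<R-1)];print("n",len(q),"z",np.median(q[:,2]))
    s=q[abs(q[:,1])<3,0];print("x extent",s.min(),s.max(),"mid",(s.min()+s.max())/2)
    up,lo=s[s>0].min(),s[s<0].max();print("bore",lo,up,(lo+up)/2)
    t=(W[...,2]>87.5)&(W[...,2]<93)&(np.hypot(W[...,0]-456,W[...,1]+144)<16);q=V[t]
    print("tip",len(q),cv2.minEnclosingCircle(q[:,:2].astype(np.float32)),W[t].mean(0))
E
python3 -c "
from h import *
held('w4',20,-9.5)"
```

```text
[ 410.35775096 -164.04604294  134.03200667] 11.875 [-0.9  0.5 -1. ]
n 2307 z -9.597078532267366
x extent -19.42918507304397 19.967742357744374 mid 0.2692786423502014
bore -9.969579254972567 11.170366488060905 0.600393616544169
tip 460 ((50.20069122314453, -0.5564501285552979), 8.964402198791504) [ 456.77949379 -143.76597037   90.02179106]
```

Emit:
servo_tool(rows=[[0, 0, 0, 0.2, 0, 0, 25], [0, 0, 0, 0.251, 0, 0.05, 25], [0, 0, 0, 0.251, 0, 0.15, 25], [0, 0, 0, 0.251, 0, 0.178, 25], [0, 0, 0, 0.251, 0, 0.185, 25], [0, 0, 0, 0.251, 0, 0.195, 25], [0, 0, 0, 0.251, 0, 0.205, 25], [0, 0, 0, 0.251, 0, 0.215, 25], [0, 0, 0, 0.251, 0, 0.215, 25]])

```text
t: 13.05
ee_pos: [456.2, -143.6, 91.1]
orientation: [-3.079, -0.624, 0.0]
ft_force: [0.3, 0.7, -0.3]
width: 39.0
grasp_force: 30.0
```

Emit:
servo_tool(rows=[[0, 0, 0, 0, 0, 0.01, 25], [0, 0, 0, 0, 0, 0.02, 25], [0, 0, 0, 0, 0, 0.03, 25], [0, 0, 0, 0, 0, 0.04, 25], [0, 0, 0, 0, 0, 0.05, 25], [0, 0, 0, 0, 0, 0.05, 25]])

```text
t: 13.8
ee_pos: [456.1, -143.6, 80.7]
orientation: [-3.079, -0.624, 0.001]
ft_force: [1.4, -0.9, -2.9]
width: 39.1
grasp_force: 30.0
```

Emit:
servo_tool(rows=[[0, 0, 0, 0, 0, 0.03, 25], [0, 0, 0, 0, 0, 0.06, 25], [0, 0, 0, 0, 0, 0.09, 25], [0, 0, 0, 0, 0, 0.115, 25], [0, 0, 0, 0, 0, 0.125, 25], [0, 0, 0, 0, 0, 0.13, 25], [0, 0, 0, 0, 0, 0.13, 25]])

```text
t: 14.68
ee_pos: [456.2, -143.5, 55.0]
orientation: [-3.079, -0.624, 0.0]
ft_force: [0.6, 0.8, -1.5]
width: 39.3
grasp_force: 30.0
```

Emit:
servo_tool(rows=[[0, 0, 0, 0, 0, 0.007, 25], [0, 0, 0, 0, 0, 0.012, 25], [0, 0, 0, 0, 0, 0.015, 25], [0, 0, 0, 0, 0, 0.015, 25]])

```text
t: 15.18
ee_pos: [456.4, -143.6, 52.5]
orientation: [3.079, 0.624, 0.0]
ft_force: [-1.7, 0.6, 5.5]
width: 39.0
grasp_force: 30.0
```

Emit:
servo_tool(rows=[[0, 0, 0, 0, 0, 0.003, 25], [0, 0, 0, 0, 0, 0.003, 55], [0, 0, 0, 0, 0, 0.0, 55], [0, 0, 0, 0, 0, 0, 55], [0, 0, 0, 0, 0, -0.1, 58], [0, 0, 0, 0, 0, -0.3, 66], [0, 0, 0, 0, 0, -0.45, 66], [0, 0, 0, 0, 0, -0.45, 66], [0, 0, 0, 0, 0, -0.45, 66]])

```text
t: 16.3
ee_pos: [455.8, -143.5, 141.4]
orientation: [-3.079, -0.624, 0.001]
ft_force: [0.9, 0.2, -0.7]
width: 66.4
grasp_force: 0.0
```

Run:
```python
from h import *
p,D,i=cam("wrist");W=pts(D,i);np.savez("w5",p=p,d=D,W=W)
m=(np.hypot(W[...,0]-456,W[...,1]+144)<30)&(W[...,2]>56)&(W[...,2]<68);print(m.sum(),W[m].mean(0),np.percentile(W[m][:,2],[10,50,90]),cv2.minEnclosingCircle(W[m][:,:2].astype(np.float32)))
d(579.8,-301.3,50)
```

```text
949 [ 460.75274987 -140.29261834   61.92028168] [60.56466148 62.08484167 63.07922749] ((456.19866943359375, -142.8257293701172), 20.0206298828125)
tool delta mm [ 53.1 194.   90.8] frac [0.2656 0.9699 0.4538]
```

Emit:
servo_tool(rows=[[0, 0, 0, 0.07, 0.25, 0, 66], [0, 0, 0, 0.14, 0.5, 0, 66], [0, 0, 0, 0.2, 0.75, 0, 66], [0, 0, 0, 0.266, 0.965, 0.1, 66], [0, 0, 0, 0.266, 0.97, 0.2, 62], [0, 0, 0, 0.266, 0.97, 0.2, 62], [0, 0, 0, 0.266, 0.97, 0.2, 62]])

```text
t: 17.23
ee_pos: [579.9, -300.4, 101.7]
orientation: [-3.078, -0.625, 0.002]
ft_force: [0.3, -0.1, -0.2]
width: 62.0
grasp_force: 0.0
```

Run:
```python
from h import *
o=ctrl.get_obs();print(o["ee_pos"],o["t"])
p,D,i=cam("wrist");W=pts(D,i);np.savez("w6",p=p,d=D,W=W)
m=(np.hypot(W[...,0]-579,W[...,1]+302)<40)&(W[...,2]>10)&(W[...,2]<17.5);q=W[m][:,:2].astype(np.float32);(x,y),r=cv2.minEnclosingCircle(q);print(len(q),x,y,r)
d(x,y,6,o);cv2.imwrite("pics/w6.png",p[...,::-1])
```

```text
[ 579.86157585 -300.4047684   101.66230554] 17.225
1402 579.8226318359375 -301.0677185058594 22.522916793823242
tool delta mm [-0.2  0.7 95.7] frac [-0.0009  0.0037  0.4783]
```

View pics/w6.png

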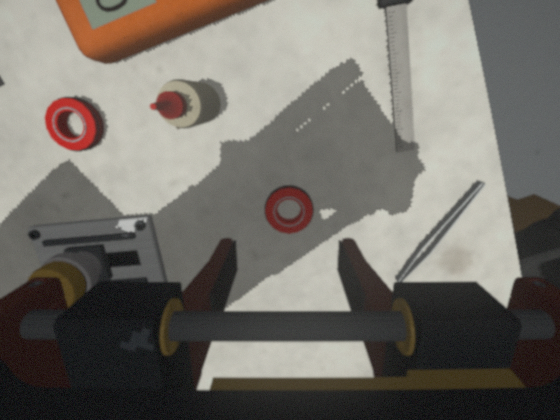

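The retainer is at (289,209), centred between the fingers, and the spacer sits on the spindle at (60,280). I descend and grip.

Emit:
servo_tool(rows=[[0, 0, 0, -0.001, 0.003, 0.25, 62], [0, 0, 0, -0.001, 0.003, 0.4, 62], [0, 0, 0, -0.001, 0.003, 0.47, 62], [0, 0, 0, -0.001, 0.003, 0.48, 62], [0, 0, 0, -0.001, 0.003, 0.48, 28], [0, 0, 0, -0.001, 0.003, 0.48, 28], [0, 0, 0, -0.001, 0.003, 0.48, 28], [0, 0, 0, -0.001, 0.003, 0.48, 28], [0, 0, 0, -0.001, 0.003, 0.48, 28]])

```text
t: 18.4
ee_pos: [581.6, -302.6, 7.4]
orientation: [3.078, 0.624, 0.002]
ft_force: [-0.8, 1.1, 6.9]
width: 42.5
grasp_force: 30.0
```

Run:
```python
from h import *
d(456.4-46,-143.8-19.5,135)
```

```text
tool delta mm [-103.4 -194.8 -128. ] frac [-0.5168 -0.9739 -0.6402]
```

Emit:
servo_tool(rows=[[0, 0, 0, 0, 0, -0.25, 28], [0, 0, 0, 0, 0, -0.5, 28], [0, 0, 0, -0.12, -0.2, -0.64, 28], [0, 0, 0, -0.25, -0.45, -0.64, 28], [0, 0, 0, -0.39, -0.7, -0.64, 28], [0, 0, 0, -0.5, -0.93, -0.64, 28], [0, 0, 0, -0.517, -0.974, -0.64, 28], [0, 0, 0, -0.517, -0.974, -0.64, 28], [0, 0, 0, -0.517, -0.974, -0.64, 28]])

```text
t: 19.52
ee_pos: [411.5, -164.0, 134.5]
orientation: [3.078, 0.623, 0.003]
ft_force: [0.3, -0.1, -0.5]
width: 42.7
grasp_force: 30.0
```

```bash
python3 -c "
from h import *
held('w7',22,-6.6)"
```

```text
[ 411.48602272 -164.02234297  134.46012919] 19.525 [ 0.3 -0.1 -0.5]
n 2916 z -6.877937787502226
x extent -22.64004471054115 20.986040876026117 mid -0.8270019172575171
bore -11.448263211763441 9.689249921661641 -0.8795066450508999
tip 463 ((49.498504638671875, -0.9636660814285278), 9.034965515136719) [ 456.78777438 -143.86835468   89.95224313]
```

Emit:
servo_tool(rows=[[0, 0, 0, 0.2, 0, 0, 28], [0, 0, 0, 0.253, -0.002, 0.05, 28], [0, 0, 0, 0.253, -0.002, 0.15, 28], [0, 0, 0, 0.253, -0.002, 0.178, 28], [0, 0, 0, 0.253, -0.002, 0.185, 28], [0, 0, 0, 0.253, -0.002, 0.195, 28], [0, 0, 0, 0.253, -0.002, 0.205, 28], [0, 0, 0, 0.253, -0.002, 0.215, 28], [0, 0, 0, 0.253, -0.002, 0.215, 28]])

```text
t: 20.7
ee_pos: [456.8, -143.2, 91.3]
orientation: [3.078, 0.624, 0.002]
ft_force: [1.1, -1.8, -2.0]
width: 42.3
grasp_force: 30.0
```

Emit:
servo_tool(rows=[[0, 0, 0, 0, 0.001, 0.01, 28], [0, 0, 0, 0, 0.001, 0.02, 28], [0, 0, 0, 0, 0.001, 0.03, 28], [0, 0, 0, 0, 0.001, 0.04, 28], [0, 0, 0, 0, 0.001, 0.05, 28], [0, 0, 0, 0, 0.001, 0.05, 28]])

```text
t: 21.45
ee_pos: [456.9, -143.4, 80.9]
orientation: [3.078, 0.624, 0.001]
ft_force: [5.2, -2.3, -4.1]
width: 42.0
grasp_force: 30.0
```

Emit:
servo_tool(rows=[[0, 0, 0, 0.002, 0.001, 0.01, 28], [0, 0, 0, 0.002, 0.001, 0.02, 28], [0, 0, 0, 0.002, 0.001, 0.03, 28], [0, 0, 0, 0.002, 0.001, 0.04, 28], [0, 0, 0, 0.002, 0.001, 0.05, 28], [0, 0, 0, 0.002, 0.001, 0.055, 28], [0, 0, 0, 0.002, 0.001, 0.055, 28]])

```text
t: 22.32
ee_pos: [456.9, -143.3, 69.8]
orientation: [3.079, 0.624, 0.0]
ft_force: [4.0, -3.5, -0.9]
width: 42.3
grasp_force: 30.0
```

Emit:
servo_tool(rows=[[0, 0, 0, 0, 0, 0.004, 28], [0, 0, 0, 0, 0, 0.008, 28], [0, 0, 0, 0, 0, 0.01, 28], [0, 0, 0, 0, 0, 0.01, 28]])

```text
t: 22.82
ee_pos: [457.0, -143.3, 69.1]
orientation: [3.079, 0.624, 0.001]
ft_force: [0.4, -2.2, 18.5]
width: 42.1
grasp_force: 30.0
```

Emit:
servo_tool(rows=[[0, 0, 0, 0, 0, 0.01, 58], [0, 0, 0, 0, 0, 0.006, 58], [0, 0, 0, 0, 0, 0.004, 58], [0, 0, 0, 0, 0, -0.1, 62], [0, 0, 0, 0, 0, -0.3, 66], [0, 0, 0, -0.2, 0, -0.45, 66], [0, 0, 0, -0.3, 0, -0.45, 66], [0, 0, 0, -0.3, 0, -0.45, 66], [0, 0, 0, -0.3, 0, -0.45, 66]])

```text
t: 23.95
ee_pos: [401.6, -166.4, 157.2]
orientation: [-3.078, -0.623, 0.001]
ft_force: [-0.9, 0.2, -0.0]
width: 65.9
grasp_force: 0.0
```

Run:
```python
from h import *
o=ctrl.get_obs();print(o["ee_pos"],o["t"])
p,D,i=cam("wrist");W=pts(D,i);g=p
m=(np.hypot(W[...,0]-456,W[...,1]+144)<32)&(W[...,2]>70)&(W[...,2]<86)&(np.hypot(W[...,0]-456,W[...,1]+144)>12)
q=W[m];A=np.c_[q[:,:2]-[456,-144],np.ones(len(q))];print(len(q),np.median(q[:,2]),np.linalg.lstsq(A,q[:,2],rcond=None)[0],cv2.minEnclosingCircle(q[:,:2].astype(np.float32)))
v,u=np.nonzero(m);cu,cv_=int(u.mean()),int(v.mean());print(cu,cv_)
a=cv2.resize(p[max(cv_-50,0):cv_+50,cu-65:cu+65],(390,300),interpolation=3)
s,_,_=cam("side");b=cv2.resize(s[215:300,225:335],(390,300),interpolation=3)
cv2.imwrite("pics/e.png",np.hstack([a,b])[...,::-1])
```

```text
[ 401.6375427  -166.35277973  157.19930867] 23.95
1642 76.05588705513858 [-6.60333600e-03 -1.16513548e-04  7.58890810e+01] ((455.4805603027344, -143.14088439941406), 22.560501098632812)
286 143
```

View pics/e.png

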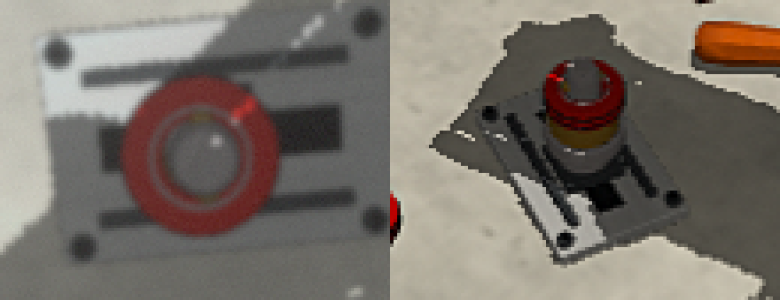

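The retainer is flat with its top at 76.0 mm, which is home. Both brass plungers show above it at (203,118) and (205,198), and the side view shows the whole stack with the gripper clear.

```bash
python3 -c "
from workcell import ctrl
print(ctrl.close_job())"
```

```text
the job is handed in; nothing more can be done
None
```

The job is handed in at about 24 s: bearing, spacer and retainer went on in that order, each measured at its home height, with the retainer flat on the spacer and both plungers showing above it; wrist force readings after each move peaked at 18.5 N.

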